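# Hold a glass cell in the strain viewer

## Robot

A 7-joint arm with a two-finger parallel gripper is mounted at the origin on the work surface. World frame = base frame: x ahead of the robot, y to its left, z up, the work surface at z = 0. Lengths are in mm, angles in degrees, forces in N, time in s.
With the tool pointing down it reaches from about 400 to 875 mm from the base axis. Payload 4.4 kg.
Tool frame: the origin (TCP) lies midway between the tips of the shut fingers; the grasp point (between the pads) lies arm.grip_depth behind it (arm.grip_depth is the distance from the TCP to the grasp point, in mm); z points along the fingers, y is the line along which they close (so a half turn about z gives the same grasp; the last joint's range is limited). The gripper opens to 85 mm and grips with 20 to 120 N. Pads are 22 mm wide; open, the fingers measure 114 mm over their backs; the gripper's body (76 mm by 85 mm) begins 54 mm behind the grasp point. The pads swing forward as they close: fully open they stand 13 mm farther back than shut.
Start: joints at [-77.109, 36.005, 2.206, 86.941, -1.547, 57.084, -1.146], TCP at [186.343, 622.731, 231.313] pointing down, gripper open.
Joint ranges: [-175.42, 175.42], [-21.48, 121.26], [-71.46, 75.88], [10.55, 141.38], [-63.04, 243.04], [13.31, 113.54], [-168.57, 168.57]. Speed limits (degrees/s): [147.25, 147.25, 180, 180, 180, 180, 180].

## Interface

Orientations are given as a 3x3 rotation matrix whose columns are the frame's x, y, z axes.
In Python, from rig import arm gives the robot as it stands.
- The arm moves only by the tool hand_motion, called after "Request:" as name([rows], argument=value, ...), one row to a line, values as JSON. Schema: {"type":"object","properties":{"plan":{"type":"array","items":{"type":"array","prefixItems":[{"type":"number"},{"type":"array","items":{"type":"number"},"minItems":3,"maxItems":3},{"type":"array","items":{"type":"number"},"minItems":3,"maxItems":3}],"minItems":3,"maxItems":3},"minItems":1,"maxItems":8},"only":{"type":"string"},"quiet":{"type":"boolean"},"lines":{"type":"string"}},"required":["plan"],"additionalProperties":false}. plan is a list of rows, 1 to 8 of them, each written [opening, [dx, dy, dz], [rx, ry, rz]]: the opening from 0.0 (shut) to 1.0 (fully open), then dx, dy, dz in units of 50 mm, then a rotation vector rx, ry, rz in units of 10 degrees; each row is the pose to reach, as a shift and turn from the pose commanded when the call began, along the tool's axes at that moment; what a row does not reach only later rows make up. A row lasts 1/8 s, in which the tool goes at most 62.5 mm and 10.7 degrees, less where a joint would pass 70% of its speed; a pose out of reach is approached as far as the arm can. The fingers move at their own pace and stop on an object; the grip force is fixed at half the most. Time passes only in rows, so rows that do not move let the fingers close. The tool returns the time, the measured TCP pose, the force, the opening and the grip force at its end. only (a regular expression) keeps the lines of the reply that match it, lines (a string "A,B") keeps lines A to B, and quiet returns only ok. Input that does not fit is refused with a message, and nothing moves.
- arm.sense(): the state, without advancing time (a new reading comes with each control period).
- arm.camera(name): name is "side" or "top"; returns the picture (480x640x3 uint8, red, green, blue); there is no depth.
- arm.get_calibration(name): a dict with "camera_matrix" (3x3 intrinsics, pixels), "camera_from_world" (4x4, takes a point from world to camera coordinates). Camera axes: x right, y down, z forward; pixel columns grow to the right and rows downward; lengths in mm; the calibration is good to about 2 mm. A picture is of the moment at which its call begins. get_calibration takes no time and is no camera call.
- arm.finish_job(): hands the job in; it is judged then, once.
The state is a dict: "time_s": time; "qpos": joint angles; "qvel": joint speeds; "tau": joint torques, N m; "tool_pos": TCP position; "tool_rot": TCP orientation; "contact_force": force on the tool from outside, world axes, zero at the start; "wrist_torque": the same for the moment, N m; "opening": opening from 0.0 (shut) to 1.0 (fully open); "finger_force": force on a finger pad.
Only numpy, scipy, OpenCV 4.12 (cv2) and the standard library are available. Lean on these libraries where they do the work, as an engineer would, in place of code of your own. Each camera call takes 0.05 s, during which the arm holds its last target. There are 200 camera calls.

## Task

Turn the dimmer on the strain viewer's lamp house fully clockwise to its stop, then take the longest glass cell out of the wooden rack by its frosted side faces only - nothing may touch its clear end windows - and hold it upright in the viewer's light path, midway between lamp and analyser ring and centred on their round windows, its length along the light so that the light goes in at one clear end and out at the other. Finish while still holding it there, still and clear of the viewer, and leave everything else on the bench where it is.

Things in the scene. Friction and masses are not known exactly. Their poses are not given: they have to be found in the camera images.
- viewer: Fixed strain viewer: cast base 120 x 288 x 18 mm; at its +y end a louvred lamp house (100 x 90 mm, top 130 mm up) with a round bright window, 65 mm wide, facing -y; at its -y end an upright dark analyser ring (84 mm outside, 64 inside). Light runs level along y from window through ring. Origin: on the table under mid-gap. Stands left or right of the robot's centre line, turned up to 0.3 rad.
- beam (a point): Middle of the gap on the light path, 85 mm above the table; axes as the viewer's: y along the light, z up. From here it is 60 mm to the lamp house and 60 mm to the analyser ring; the base is 67 mm below.
- dimmer (a joint): Angle of the lamp's dimmer knob, rad: 0 = low stop, 4.71 = full-brightness stop; it grows clockwise seen from above. It starts 0.7 to 1.8 rad short of the full stop, turns stiffly (0.03 N m) and stays where it is left.
- dimmer_grip (a point): Black pointer knob on the lamp house, axis vertical: round skirt 36 mm wide, 8 mm high, on it an upright bar grip 34 mm long, 14 mm thick, its top 44 mm above the lamp house. This point is on the axis, 7 mm below the bar's top, 23 mm above the skirt; the bar runs along x and turns with the knob; the white pointer is on the -x half.
- rack: Wooden rack, fixed, 64 x 195 mm, 18 mm high, with five through grooves along its x, 15 mm wide, 8 mm deep (groove floor 10 mm above the table), at y = -70, -35, 0, 35, 70 mm. The cells stand in the two outer grooves and the middle one, in any order. Origin: centre of its underside.
- cell_long: Open-topped glass cell, 42.5 mm long (x), 12.5 mm wide (y), 45 mm high, about 32 g. The long one of three cells, to be inspected. Its two upright sides facing +-y are white frosted glass, its two ends facing +-x are clear windows. Stands upright in a rack groove, its length along the groove. Origin: centre of its underside; z up.
- cell_long_mid (a point): Centre of the long cell, 22.5 mm above its underside; x along its length, y across its frosted faces, z up.
- cell_mid_size: Open-topped glass cell, 22.5 mm long (x), 12.5 mm wide (y), 45 mm high, about 19 g. Not to be moved. Its two upright sides facing +-y are white frosted glass, its two ends facing +-x are clear windows. Stands upright in a rack groove, its length along the groove. Origin: centre of its underside; z up.
- cell_short: Open-topped glass cell, 12.5 mm long (x), 12.5 mm wide (y), 45 mm high, about 12 g. Not to be moved. Its two upright sides facing +-y are white frosted glass, its two ends facing +-x are clear windows. Stands upright in a rack groove, its length along the groove. Origin: centre of its underside; z up.
- syringe: Paste syringe lying behind the rack, about 120 mm long, 16 mm high, not to be moved. Origin on the table.
- stick: Wooden polishing stick lying on the robot's side of the rack, 150 x 11 x 8 mm, not to be moved. Origin: centre of its underside.
- jar: Small glass jar with white lid, 45 mm across, 35 mm high, beside the viewer, not to be moved. Origin: centre of its underside.
- loupe: Eye loupe standing on the table, 36 mm across, 30 mm high, not to be moved. Origin: centre of its underside.

How it is judged:
By the outcome, as a careful person would: the job done as asked, in the order asked, and still so for the second after the job is handed in, while the arm keeps its last pose, push and grip.
It also fails if it takes over 72 s, if anything falls off the work surface, if the arm or the gripper's body presses on something with over 40 N, if the wrist force passes 120 N, or if a joint passes its speed limit or range.

## Working session

There is one attempt and no reset: what is moved stays moved. The work goes in short steps, Python scripts to look and compute and a tool call to move; the robot and the scene stay as the last step left them, time stands still between calls to the robot, and variables do not carry over. Pictures are saved under pics/ and viewed, at most 10 in all, crops included, and the job is handed in when it is done.

```bash
ls; mkdir -p pics; python3 - <<'E'
from rig import arm
import cv2
print(arm.sense(), arm.grip_depth)
for n in("side","top"):
    im=arm.camera(n); cv2.imwrite(f"pics/{n}0.png",im[:,:,::-1])
    c=arm.get_calibration(n); print(n,c)
E
```

```text
pics
rig.py
{'time_s': 0.0, 'qpos': array([-77.1092431 ,  36.06002215,   2.2020077 ,  86.99550731,
        -1.54780734,  57.08302872,  -1.14532452]), 'qvel': array([ 0.03594683, -0.11889973, -0.01484533, -0.01109306,  0.11232135,
       -0.09826787, -0.14572073]), 'tau': array([-1.05464009e-03, -5.63398111e+01,  1.22589670e+00, -1.93452626e+01,
        1.09190232e-02,  1.08587416e-02, -5.39411843e-06]), 'tool_pos': array([186.14396829, 622.13122182, 230.37913495]), 'tool_rot': array([[-9.58021808e-01,  2.86694833e-01, -5.37092719e-04],
       [ 2.86695336e-01,  9.58020073e-01, -1.82326393e-03],
       [-8.17474287e-06, -1.90070859e-03, -9.99998194e-01]]), 'contact_force': array([-0.76311292, -0.00828007, -0.07833571]), 'wrist_torque': array([-0.06048993, -0.00012538,  0.0004607 ]), 'finger_force': 0.0, 'opening': 1.0014548851964995} 18.700000000000003
side {'camera_matrix': array([[547.88555048,   0.        , 324.7367149 ],
       [  0.        , 547.88555048, 236.65188661],
       [  0.        ,   0.        ,   1.        ]]), 'camera_from_world': array([[ 9.67208634e-01, -2.
[... 153 characters left out ...]
85392829e-01,  7.21807930e-01, -6.66800428e-01,
         1.09368418e+03],
       [ 0.00000000e+00,  0.00000000e+00,  0.00000000e+00,
         1.00000000e+00]])}
top {'camera_matrix': array([[603.89785   ,   0.        , 312.18418872],
       [  0.        , 603.89785   , 238.5915895 ],
       [  0.        ,   0.        ,   1.        ]]), 'camera_from_world': array([[-1.93786654e-02, -9.99462307e-01, -2.64492923e-02,
         2.86961837e+01],
       [-9.98353541e-01,  2.07720941e-02, -5.34670605e-02,
         5.15253325e+02],
       [ 5.39877188e-02,  2.53696243e-02, -9.98219269e-01,
         1.08227664e+03],
       [ 0.00000000e+00,  0.00000000e+00,  0.00000000e+00,
         1.00000000e+00]])}
```

View pics/top0.png

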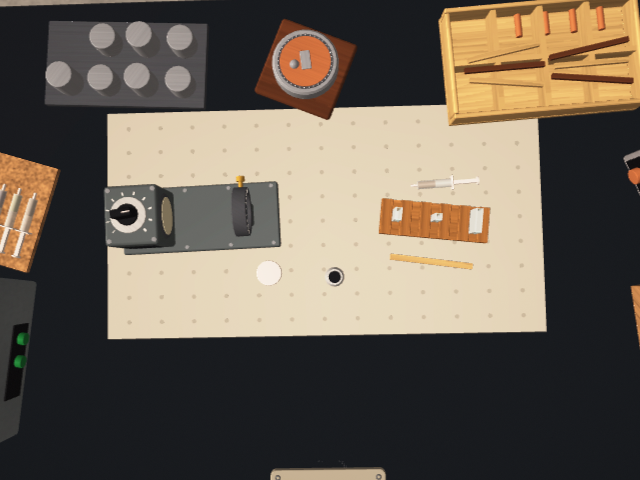

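View pics/side0.png

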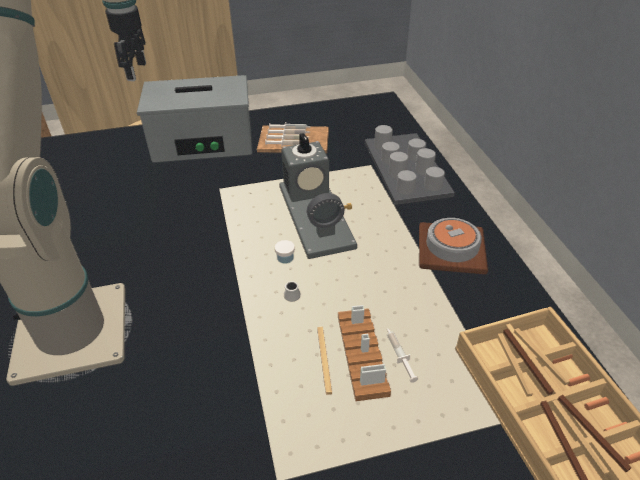

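The top view shows the lamp house and knob at about (125,213), the ring at (241,211), the rack at (435,221) and the long cell at (477,220). The side view shows the knob at (304,145), the ring at (326,210) and the long cell at (373,376). Next I'll zoom in on both.

```bash
cat > h.py <<'E'
import numpy as np, cv2
from rig import arm
C={n:arm.get_calibration(n) for n in("side","top")}
def ray(n,u,v):
    c=C[n];R=c["camera_from_world"][:3,:3];t=c["camera_from_world"][:3,3]
    d=R.T@np.linalg.solve(c["camera_matrix"],[u,v,1.]); return -R.T@t,d/np.linalg.norm(d)
def plane(n,uv,z):
    o,d=ray(n,*uv); return o+d*(z-o[2])/d[2]
def tri(ut,us):
    (a,d),(b,e)=ray("top",*ut),ray("side",*us)
    s=np.linalg.lstsq(np.c_[d,-e],b-a,rcond=None)[0]; p,q=a+d*s[0],b+e*s[1]
    return (p+q)/2,np.linalg.norm(p-q)
def proj(n,p):
    c=C[n];x=c["camera_matrix"]@(c["camera_from_world"]@np.r_[p,1])[:3]; return x[:2]/x[2]
def crop(im,x,y,w,h,k): return cv2.resize(im[y:y+h,x:x+w],(w*k,h*k),interpolation=cv2.INTER_CUBIC)
E
python3 - <<'E'
from h import *
t=cv2.imread("pics/top0.png");s=cv2.imread("pics/side0.png")
cv2.imwrite("pics/c1.png",np.vstack([np.hstack([crop(t,95,175,80,60,5),crop(s,270,125,80,60,5)]),np.hstack([crop(t,370,190,133,60,3)[:, :399],np.zeros((180,1,3),np.uint8),crop(s,325,300,80,100,5)[:180]]),]) if 0 else np.vstack([np.hstack([crop(t,95,175,80,60,5),crop(s,270,125,80,60,5)]),np.hstack([crop(t,400,190,100,75,4),crop(s,320,300,100,75,4)])]))
E
```

```text
(no output)
```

View pics/c1.png

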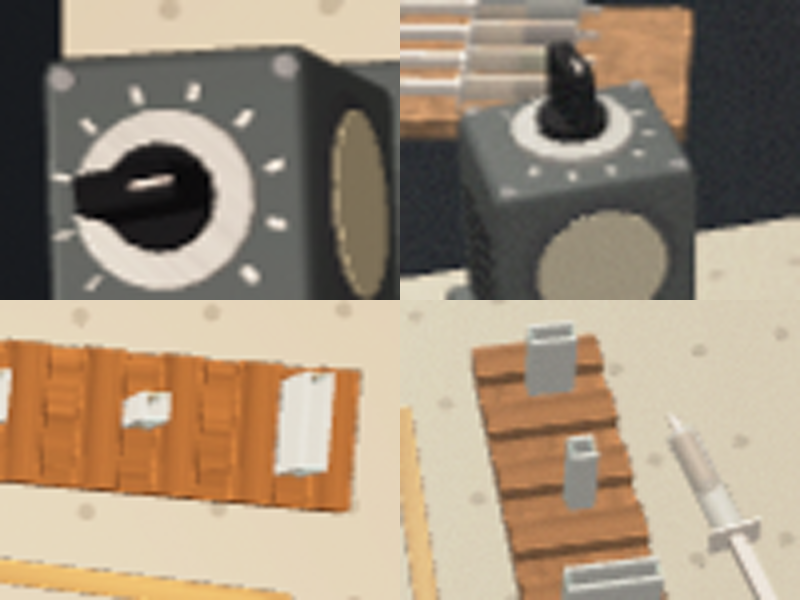

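```bash
cat > m.py <<'E'
from h import *
t=cv2.imread("pics/top0.png");s=cv2.imread("pics/side0.png")
def flood(im,u,v,tol=14):
    m=np.zeros((482,642),np.uint8)
    cv2.floodFill(im.copy(),m,(u,v),0,(tol,)*3,(tol,)*3,4|cv2.FLOODFILL_MASK_ONLY|cv2.FLOODFILL_FIXED_RANGE|(255<<8))
    return m[1:-1,1:-1]
def big(m):
    c=cv2.findContours(m,cv2.RETR_EXTERNAL,cv2.CHAIN_APPROX_NONE)[0]; return max(c,key=cv2.contourArea)
def ell(m): return cv2.fitEllipse(cv2.convexHull(big(m)))
for n,im,pts in(("top",t,dict(win=(167,215),dial=(143,213),plate=(210,235),lamp=(112,190))),("side",s,dict(win=(310,178),dial=(295,155)))):
    for k,p in pts.items():
        m=flood(im,*p,tol=30 if k=='dial' else 18); c=big(m)
        print(n,k,im[p[1],p[0]],cv2.contourArea(c),cv2.boundingRect(c),np.round(np.array(cv2.fitEllipse(cv2.convexHull(c))[0]),1),np.round(np.ravel(cv2.fitEllipse(cv2.convexHull(c))[1:][0]),1))
        if k in('plate',): print(cv2.approxPolyDP(c,3,True)[:,0].tolist())
for n,im in(("top",t),("side",s)):
    hsv=cv2.cvtColor(im,cv2.COLOR_BGR2HSV)
    x0,y0,x1,y1=(375,195,495,246) if n=="top" else (330,295,400,405)
    w=np.zeros((480,640),np.uint8);w[y0:y1,x0:x1]=255
    r=cv2.inRange(hsv,(0,100,40),(18,255,255))&w
    g=cv2.inRange(hsv,(0,0,90),(180,40,255))&w
    for c in cv2.findContours(g,cv2.RETR_EXTERNAL,cv2.CHAIN_APPROX_NONE)[0]:
        if cv2.contourArea(c)>40: print(n,"cell",cv2.contourArea(c),cv2.boundingRect(c),cv2.approxPolyDP(cv2.convexHull(c),1.2,True)[:,0].tolist())
    h=cv2.convexHull(np.vstack([c for c in cv2.findContours(r,cv2.RETR_EXTERNAL,cv2.CHAIN_APPROX_NONE)[0] if cv2.contourArea(c)>30]))
    print(n,"rack",cv2.approxPolyDP(h,2.5,True)[:,0].tolist(),cv2.boxPoints(cv2.minAreaRect(h)).round(1).tolist())
cv2.imwrite("pics/c2.png",np.vstack([np.hstack([crop(t,460,198,40,40,10),crop(s,350,358,40,40,10)]),np.hstack([crop(t,220,170,66,33,6)[:198,:396],np.zeros((198,4,3),np.uint8),crop(s,295,185,66,33,6)[:,:396],np.zeros((198,4,3),np.uint8)])]))
E
python3 m.py
```

```text
top win [ 87 112 125] 242.0 (162, 197, 10, 37) [166.5 215.6] [ 9.9 37.6]
top dial [204 215 226] 425.5 (111, 197, 34, 36) [127.3 214.4] [34.3 35.4]
top plate [102 107 105] 5574.0 (125, 182, 154, 73) [207.4 218.9] [ 74.8 222.7]
[[276, 182], [244, 183], [254, 205], [255, 223], [251, 235], [236, 237], [232, 228], [231, 190], [237, 184], [165, 188], [174, 194], [175, 245], [125, 249], [125, 254], [277, 245]]
top lamp [ 97 100  99] 1537.5 (105, 184, 51, 61) [130.3 213.1] [59.  78.4]
side win [123 143 153] 393.5 (298, 168, 25, 22) [309.9 178. ] [20.9 25.7]
side dial [125 134 138] 416.0 (265, 141, 63, 24) [290.7 152.2] [23.8 81.5]
top cell 61.0 (431, 213, 11, 9) [[441, 214], [440, 220], [431, 221], [431, 215], [435, 213]]
top cell 269.0 (469, 208, 14, 26) [[482, 209], [481, 231], [476, 233], [469, 232], [471, 210], [476, 208]]
top cell 92.5 (392, 207, 11, 15) [[402, 208], [401, 218], [398, 221], [392, 220], [393, 210], [396, 207]]
top rack [[382, 198], [487, 207], [487, 241], [379, 233]] [[378.0, 233.3000030517578], [381.20001220703125, 197.60000610351562], [490.0, 207.3000030517578], [486.79998779296875, 243.0]]
side cell 47.0 (361, 399, 21, 6) [[381, 399], [381, 404], [361, 403]]
side cell 104.5 (361, 334, 8, 18) [[367, 334], [367, 351], [362, 351], [362, 335]]
side cell 3956.0 (330, 295, 70, 110) [[399, 295], [398, 396], [347, 404], [330, 404], [330, 295]]
side rack [[368, 309], [389, 396], [356, 400], [338, 313]] [[336.70001220703125, 312.5], [371.79998779296875, 305.0], [391.20001220703125, 395.5], [356.1000061035156, 403.1000061035156]]
```

View pics/c2.png

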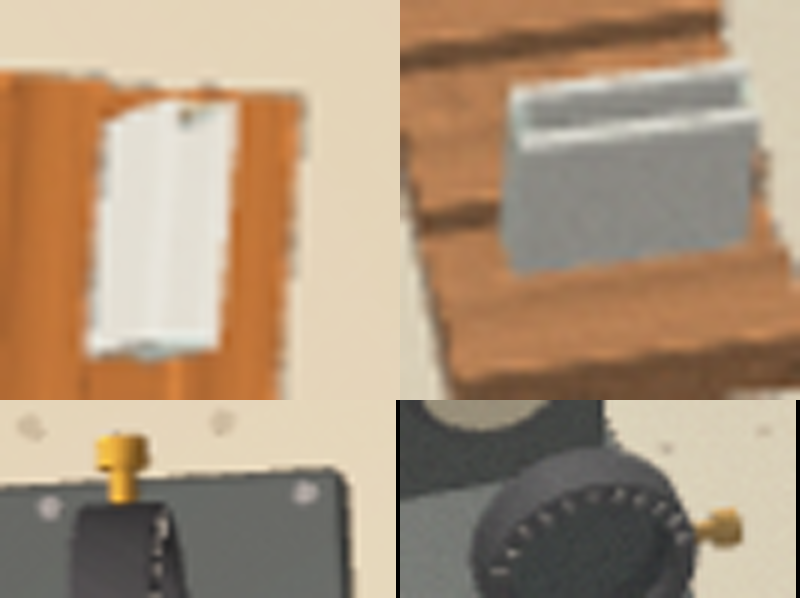

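The crops show the long cell's rim clearly. Its front corners are at side (385.7,369.8) and (362.2,372.8), and at top (483.8,208.2) and (481.8,233). The ring's brass screw is on its +x side.

```bash
python3 - <<'E'
from h import *
np.set_printoptions(precision=1,suppress=True)
k=.45
def T(n,a,b):
    r=tri(np.array(a),np.array(b)); print(n,r[0],round(r[1],1)); return r[0]
w=T("win",(166.5,215.6),(309.9,178))
d=T("dial",(127.3,214.4),(304,150))
a=T("rim+x-y",(483.4,207.8),(385.3,369.4)); b=T("rim-x-y",(481.4,232.6),(361.8,372.4)); print(np.linalg.norm(a-b),np.degrees(np.arctan2(*(a-b)[1::-1])))
a2=plane("side",(384.4,364.4),55);b2=plane("side",(360.6,366.8),55);print("rim +y side",a2,b2, "front",plane("side",(385.3,369.4),55),plane("side",(361.8,372.4),55))
print("rim centre top", [plane("top",p,55) for p in((483.4,207.8),(481.4,232.6))])
# plate edges at z=18
P=[plane("top",p,18) for p in((276.5,182),(237,184),(165,188),(277.5,245.5),(125,254))]; print("plate",P)
u=P[0]-P[2];v=P[3]-P[4];print("axis deg",np.degrees(np.arctan2(-u[1],-u[0])),np.degrees(np.arctan2(-v[1],-v[0])))
R=[plane("top",p,18) for p in((381.2,197.6),(490,207.3),(486.8,243),(378,233.3))];print("rack",R,np.linalg.norm(R[0]-R[1]),np.linalg.norm(R[1]-R[2]));c=sum(R)/4;e=(R[0]+R[3]-R[1]-R[2])/2;e/=np.linalg.norm(e);print("centre",c,np.degrees(np.arctan2(e[1],e[0]))-90,"groove",c-70*e)
# lamp top corners (screws at crop)
for p in((60,77),(286,65)): print("screw",plane("top",(p[0]/5+95-.4,p[1]/5+175-.4),130))
# bar/pointer at z=174
for p in((130,185),(172,180),(75,195)): print("ptr",plane("top",(p[0]/5+95-.4,p[1]/5+175-.4),174))
for p in((90,285),(62,237),(60,178),(90,127),(137,95),(193,92),(243,117),(275,165),(275,222),(250,275)):
  q=plane("top",(p[0]/5+94.6,p[1]/5+174.6),130)-d; print("tick",q[:2],np.degrees(np.arctan2(q[1],q[0])))
# tip of bar
T("bartop",( 127/5+94.6,185/5+174.6),((570-400)/5+269.6,50/5+124.6))
E
```

```text
win [555.7 265.7  84.2] 1.8
dial [554.5 317.3 132.3] 1.6
rim+x-y [ 559.5 -281.6   53.3] 3.3
rim-x-y [ 517.1 -276.9   53.4] 1.7
42.67537284444481 -6.380063078236007
rim +y side [ 559.3 -272.3   55. ] [ 517.3 -266.3   55. ] front [ 557.3 -282.5   55. ] [ 515.8 -277.8   55. ]
rim centre top [array([ 561. , -281.6,   55. ]), array([ 517.8, -276.7,   55. ])]
plate [array([620.1,  81.2,  18. ]), array([618.1, 153.5,  18. ]), array([613.8, 285.7,  18. ]), array([504.3,  81.3,  18. ]), array([494.5, 359.8,  18. ])]
axis deg 91.76025231985331 92.01305606806346
rack [array([ 587.2, -108.2,   18. ]), array([ 565.3, -303. ,   18. ]), array([ 501.1, -295. ,   18. ]), array([ 522.6, -100.8,   18. ])] 196.07463094851423 64.67467955805255
centre [ 544.  -201.7   18. ] -6.377735111004597 groove [ 536.3 -271.3   18. ]
screw [596.6 352.2 130. ]
screw [598.8 277.2 130. ]
ptr [555.7 313.8 174. ]
ptr [557.  300.5 174. ]
ptr [552.9 331.2 174. ]
tick [-26.7  25. ] 136.90753887458845
tick [-10.7  34.3] 107.42103441709286
tick [ 8.7 34.9] 75.9883031080232
tick [25.3 24.9] 44.54780135439975
tick [35.5  9.3] 14.691212142536111
tick [36.1 -9.2] -14.355570921027502
tick [ 27.5 -25.8] -43.15071510769419
tick [ 11.4 -36.3] -72.52288314443472
tick [ -7.3 -36.2] -101.46175871875762
tick [-24.6 -27.8] -131.41551990998764
bartop [554.3 313.6 177.7] 2.0
```

The measurements agree with the given sizes: window z is 84, dial z 132 and rim z 53.4, and the cell measures 42.7 mm long. The dimmer pointer is at about -83° and full brightness at about -132°, so roughly 49° remains. Moving above the knob.

The manual's scale: shifts go in units of 50 mm and turns go in units of 10 degrees. Converting my numbers, -440.6 mm is -8.812, -187.4 mm is -3.748, 66.3 degrees is 6.63.

```bash
cat >> h.py <<'E'
def go(x,y,z,ang):
    """tool-axis shift and turn from measured pose to TCP x,y,z pointing down with tool y at ang deg"""
    from scipy.spatial.transform import Rotation as Ro
    s=arm.sense();R=s["tool_rot"];a=np.radians(ang)
    Y=np.array([np.cos(a),np.sin(a),0]);Z=np.array([0,0,-1.]);T=np.c_[np.cross(Y,Z),Y,Z]
    print("shift",(R.T@(np.array([x,y,z])-s["tool_pos"])).round(1),"rot",Ro.from_matrix(R.T@T).as_rotvec(degrees=True).round(2))
    print("t",round(s["time_s"],2),"pos",s["tool_pos"].round(1),"yaw",np.degrees(np.arctan2(R[1,1],R[0,1])).round(1),"q",s["qpos"].round(0),"F",s["contact_force"].round(1),"M",s["wrist_torque"].round(2),"op",round(s["opening"],3),"ff",round(s["finger_force"],1))
E
```

Request:
hand_motion([
  [1,[0,0,-1.2],[0,0,0]],
  [1,[-1.1,-0.46,-1.2],[0,0,0.9]],
  [1,[-8.812,-3.748,-1.2],[0,0,6.63]],
  [1,[-8.812,-3.748,-1.2],[0,0,6.63]],
  [1,[-8.812,-3.748,-1.2],[0,0,6.63]],
  [1,[-8.812,-3.748,-1.2],[0,0,6.63]],
  [0.7,[-8.812,-3.748,-1.2],[0,0,6.63]],
  [0.7,[-8.812,-3.748,-1.2],[0,0,6.63]],
])

```text
time_s: 1.1
tool_pos: [521.7, 343.9, 291.0]
tool_rot: [[-0.12, 0.993, -0.001], [0.993, 0.12, -0.0], [-0.0, -0.001, -1.0]]
contact_force: [0.5, 1.2, 1.7]
opening: 0.698
finger_force: 0.0
```

```bash
python3 -c "
from h import *
go(554.5,316.3,215,7)"
```

```text
shift [-31.3  29.3  76. ] rot [-0.03  0.01 -0.11]
t 1.1 pos [521.7 343.9 291. ] yaw 6.9 q [-49.  32.  22.  87. -13.  63. -18.] F [0.5 1.2 1.7] M [ 0.1  -0.02 -0.04] op 0.698 ff 0.0
```

Converted, 76 mm is 1.52, 40 mm is 0.8.

Request:
hand_motion([
  [0.7,[-0.62,0.58,0.8],[0,0,0]],
  [0.7,[-0.62,0.58,1.52],[0,0,0]],
  [0.7,[-0.62,0.58,1.52],[0,0,0]],
  [0.7,[-0.62,0.58,1.52],[0,0,0]],
])

```text
time_s: 1.6
tool_pos: [553.5, 319.0, 216.4]
tool_rot: [[-0.124, 0.992, 0.001], [0.992, 0.124, 0.001], [0.001, 0.001, -1.0]]
contact_force: [-0.2, 0.5, 0.5]
opening: 0.696
finger_force: 0.0
```

```bash
python3 -c "
from h import *
go(554.5,316.3,151,7)
i=arm.camera('top');j=arm.camera('side')
cv2.imwrite('pics/k1.png',np.hstack([crop(i,85,165,100,75,4),crop(j,255,100,100,75,4)])[:,:,::-1])"
```

```text
shift [-2.9  0.6 65.4] rot [ 0.06 -0.05  0.11]
t 1.6 pos [553.5 319.  216.4] yaw 7.1 q [-44.  37.  20.  90. -15.  55. -12.] F [-0.2  0.5  0.5] M [-0.    0.03 -0.02] op 0.696 ff 0.0
```

View pics/k1.png

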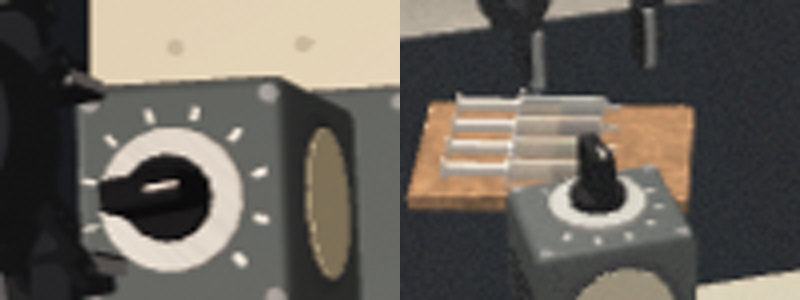

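The fingers straddle the knob bar in both views: in the side crop the tips are centred at x≈592 and the knob is at 597. Descending and gripping.

Request:
hand_motion([
  [0.7,[-0.058,0.012,0.8],[0,0,0]],
  [0.7,[-0.058,0.012,1.3],[0,0,0]],
  [0.7,[-0.058,0.012,1.3],[0,0,0]],
  [0.7,[-0.058,0.012,1.3],[0,0,0]],
  [0,[-0.058,0.012,1.3],[0,0,0]],
  [0,[-0.058,0.012,1.3],[0,0,0]],
  [0,[-0.058,0.012,1.3],[0,0,0]],
  [0,[-0.058,0.012,1.3],[0,0,0]],
])

```text
time_s: 2.7
tool_pos: [555.5, 315.2, 151.4]
tool_rot: [[-0.122, 0.992, 0.003], [0.992, 0.122, 0.001], [0.001, 0.003, -1.0]]
contact_force: [1.6, 0.4, 5.2]
opening: 0.145
finger_force: 62.2
```

```bash
python3 -c "
from h import *
go(554.5,316.3,151,7)"
```

```text
shift [ 1.2 -0.9  0.4] rot [ 0.16 -0.04  0.02]
t 2.7 pos [555.5 315.2 151.4] yaw 7.0 q [-43.  41.  18.  94. -16.  47. -11.] F [1.6 0.4 5.2] M [-0.06 -0.24  0.04] op 0.145 ff 62.2
```

Request:
hand_motion([
  [0,[0,0,0],[0,0,0.8]],
  [0,[0,0,0],[0,0,1.6]],
  [0,[0,0,0],[0,0,2.4]],
  [0,[0,0,0],[0,0,3.2]],
  [0,[0,0,0],[0,0,4]],
  [0,[0,0,0],[0,0,4]],
])

```text
time_s: 3.45
tool_pos: [554.4, 315.5, 151.3]
tool_rot: [[0.545, 0.838, 0.0], [0.838, -0.545, 0.001], [0.001, -0.0, -1.0]]
contact_force: [-0.7, -0.1, 8.4]
opening: 0.151
finger_force: 62.8
```

```bash
python3 -c "
from h import *
go(554.5,316.3,151,-42)"
```

```text
shift [ 0.7 -0.3  0.3] rot [-0.01 -0.05  8.98]
t 3.45 pos [554.4 315.5 151.3] yaw -33.0 q [-49.  43.  30.  94. -26.  50. -42.] F [-0.7 -0.1  8.4] M [-0.02  0.3  -0.04] op 0.151 ff 62.8
```

Converted, 9 degrees is 0.9.

Request:
hand_motion([
  [0,[0,0,0],[0,0,0.3]],
  [0,[0,0,0],[0,0,0.6]],
  [0,[0,0,0],[0,0,0.9]],
  [0,[0,0,0],[0,0,0.9]],
])

```text
time_s: 3.95
tool_pos: [554.1, 315.7, 151.3]
tool_rot: [[0.669, 0.743, -0.0], [0.743, -0.669, 0.001], [0.001, -0.001, -1.0]]
contact_force: [-1.3, -0.0, 8.3]
opening: 0.151
finger_force: 62.8
```

```bash
python3 -c "
from h import *
go(554.5,316.3,151,-42)"
```

```text
shift [ 0.7 -0.1  0.3] rot [-0.06 -0.05  0.02]
t 3.95 pos [554.1 315.7 151.3] yaw -42.0 q [-51.  44.  32.  94. -29.  50. -49.] F [-1.3 -0.   8.3] M [0.06 0.38 0.02] op 0.151 ff 62.8
```

Request:
hand_motion([
  [0,[0,0,0],[0,0,0.2]],
  [0,[0,0,0],[0,0,0.4]],
  [0,[0,0,0],[0,0,0.4]],
])

```text
time_s: 4.32
tool_pos: [554.1, 315.8, 151.4]
tool_rot: [[0.715, 0.699, 0.0], [0.699, -0.715, 0.0], [0.0, 0.0, -1.0]]
contact_force: [-0.7, -1.3, 8.7]
opening: 0.149
finger_force: 70.5
```

```bash
python3 -c "
from h import *
go(554.5,316.3,151,-42)"
```

```text
shift [ 0.6 -0.1  0.4] rot [ 0.   -0.01 -3.65]
t 4.33 pos [554.1 315.8 151.4] yaw -45.6 q [-51.  44.  33.  94. -29.  51. -52.] F [-0.7 -1.3  8.7] M [-0.1   0.24  1.37] op 0.149 ff 70.5
```

Torque has risen to 1.37 N m against 0.03 for free turning, so this is the stop. One small extra press, then back off the torque, release and look.

Converted, -95 mm is -1.9, -40 mm is -0.8, 1.5 degrees is 0.15.

Request:
hand_motion([
  [0,[0,0,0],[0,0,0.15]],
  [0,[0,0,0],[0,0,0.15]],
  [0.3,[0,0,0],[0,0,0.15]],
  [0.7,[0,0,0],[0,0,0.15]],
  [0.7,[0,0,0],[0,0,0.15]],
  [0.7,[0,0,-0.8],[0,0,0]],
  [0.7,[0,0,-1.9],[0,0,0]],
  [0.7,[0,0,-1.9],[0,0,0]],
])

```text
time_s: 5.32
tool_pos: [557.2, 315.4, 249.8]
tool_rot: [[0.719, 0.695, 0.008], [0.695, -0.719, 0.004], [0.008, 0.003, -1.0]]
contact_force: [0.2, 0.8, -0.7]
opening: 0.699
finger_force: 0.0
```

```bash
python3 -c "
from h import *
go(537,-272.5,120,-96.4)"
```

```text
shift [-423.9  408.6  127.4] rot [-0.07 -0.5  50.39]
t 5.33 pos [557.2 315.4 249.8] yaw -46.0 q [-53.  38.  37.  89. -25.  61. -56.] F [ 0.2  0.8 -0.7] M [-0.02 -0.03  0.07] op 0.699 ff 0.0
```

Converted, -127 mm is -2.54, -337 mm is -6.74, 25 degrees is 2.5.

Request:
hand_motion([
  [0.7,[-0.86,0.82,0],[0,0,0.5]],
  [0.7,[-1.7,1.64,0],[0,0,1]],
  [0.7,[-2.54,2.46,0],[0,0,1.5]],
  [0.7,[-3.38,3.28,0],[0,0,2]],
  [0.7,[-4.22,4.1,0],[0,0,2.5]],
  [0.6,[-5.06,4.92,0],[0,0,3]],
  [0.6,[-5.9,5.74,0],[0,0,3.5]],
  [0.6,[-6.74,6.56,0],[0,0,4]],
])

```text
time_s: 6.32
tool_pos: [539.3, -156.4, 244.5]
tool_rot: [[0.998, 0.067, -0.001], [0.067, -0.998, 0.001], [-0.001, -0.001, -1.0]]
contact_force: [1.3, -0.4, 0.7]
opening: 0.598
finger_force: 0.0
```

```bash
python3 -c "
from h import *
go(537,-272.5,150,-96.4)
i=arm.camera('top');j=arm.camera('side')
cv2.imwrite('pics/k2.png',np.hstack([crop(i,85,165,100,75,4),crop(j,255,100,100,75,4)])[:,:,::-1])"
```

```text
shift [-10.1 115.7  94.4] rot [-0.04  0.06 10.26]
t 6.33 pos [ 539.3 -156.4  244.5] yaw -86.1 q [-16.  35.  47. 101. -30.  57. -43.] F [ 1.3 -0.4  0.7] M [ 0.01 -0.05 -0.05] op 0.598 ff 0.0
```

View pics/k2.png

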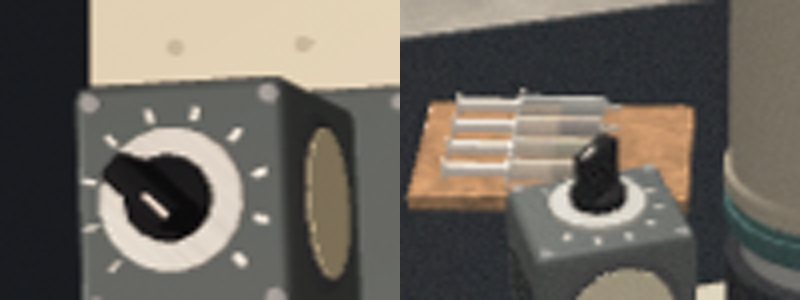

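The pointer runs (140,193) to (167,217) in the crop, which is about -132° and on the last tick, so the dimmer is at full. Going above the cell.

Converted, 134 mm is 2.68, 116 mm is 2.32, 5 degrees is 0.5.

Request:
hand_motion([
  [0.6,[-0.2,1.16,0.6],[0,0,0.5]],
  [0.6,[-0.23,2.32,1.88],[0,0,1.03]],
  [0.6,[-0.23,2.32,2.68],[0,0,1.03]],
  [0.6,[-0.23,2.32,2.68],[0,0,1.03]],
  [0.6,[-0.23,2.32,2.68],[0,0,1.03]],
])

```text
time_s: 7.05
tool_pos: [537.2, -270.9, 112.1]
tool_rot: [[0.994, -0.108, 0.0], [-0.108, -0.994, 0.0], [0.0, -0.0, -1.0]]
contact_force: [0.7, 0.9, 0.1]
opening: 0.6
finger_force: 0.0
```

```bash
python3 -c "
from h import *
go(538.5,-272.6,23.5,-96.4)
i=arm.camera('top');j=arm.camera('side')
cv2.imwrite('pics/k3.png',np.hstack([crop(i,430,180,100,75,4),crop(j,320,320,100,75,4)])[:,:,::-1])"
```

```text
shift [ 1.4  1.5 88.6] rot [-0.01 -0.03  0.17]
t 7.05 pos [ 537.2 -270.9  112.1] yaw -96.2 q [  1.  47.  40. 102. -41.  47. -35.] F [0.7 0.9 0.1] M [-0.05 -0.05  0.01] op 0.6 ff 0.0
```

View pics/k3.png

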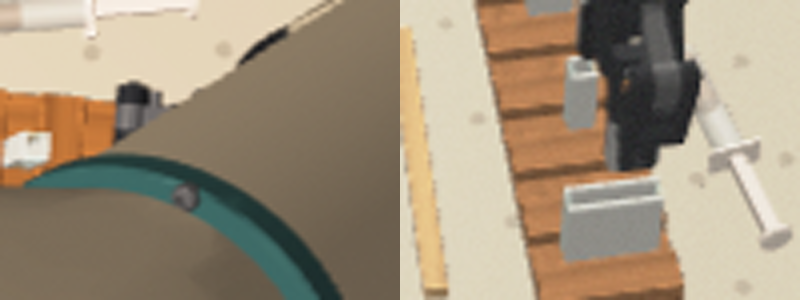

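```bash
python3 -c "
from h import *
for p in ((537.2-3.5,-303,116),(537.2-3,-297,116),(538.5,-272.6,55)): print(proj('side',p))"
```

```text
[378.33265035 361.04423783]
[377.43717634 358.03168808]
[373.23869047 367.11232836]
```

Request:
hand_motion([
  [0.6,[0.028,0.03,0.6],[0,0,0]],
  [0.6,[0.028,0.03,1.2],[0,0,0]],
  [0.6,[0.028,0.03,1.2],[0,0,0]],
])

```text
time_s: 7.52
tool_pos: [538.1, -271.5, 51.5]
tool_rot: [[0.994, -0.107, -0.001], [-0.107, -0.994, 0.002], [-0.001, -0.001, -1.0]]
contact_force: [0.3, 0.9, -0.7]
opening: 0.599
finger_force: 0.0
```

```bash
python3 -c "
from h import *
go(538.5,-272.6,23.5,-96.4)"
```

```text
shift [ 0.5  1.1 28. ] rot [-0.08  0.04  0.23]
t 7.53 pos [ 538.1 -271.5   51.5] yaw -96.2 q [  3.  52.  36. 103. -45.  41. -32.] F [ 0.3  0.9 -0.7] M [0.02 0.07 0.04] op 0.599 ff 0.0
```

Request:
hand_motion([
  [0.6,[0.01,0.022,0.54],[0,0,0]],
  [0.6,[0.01,0.022,0.54],[0,0,0]],
  [0.4,[0.01,0.022,0.54],[0,0,0]],
  [0.25,[0.01,0.022,0.54],[0,0,0]],
  [0,[0.01,0.022,0.54],[0,0,0]],
  [0,[0.01,0.022,0.54],[0,0,0]],
  [0,[0.01,0.022,0.54],[0,0,0]],
])

```text
time_s: 8.4
tool_pos: [539.0, -273.8, 25.4]
tool_rot: [[0.994, -0.109, 0.002], [-0.109, -0.994, 0.001], [0.001, -0.001, -1.0]]
contact_force: [-0.4, 2.4, 6.8]
opening: 0.142
finger_force: 58.9
```

```bash
python3 -c "
from h import *
go(538.5,-272.6,23.5,-96.4)"
```

```text
shift [-0.7 -1.2  1.9] rot [-0.06 -0.08  0.15]
t 8.4 pos [ 539.  -273.8   25.4] yaw -96.3 q [  4.  54.  34. 103. -47.  38. -30.] F [-0.4  2.4  6.8] M [ 0.45 -0.02 -0.03] op 0.142 ff 58.9
```

Request:
hand_motion([
  [0,[0,0,-0.2],[0,0,0]],
  [0,[0,0,-0.6],[0,0,0]],
  [0,[0,0,-1.4],[0,0,0]],
  [0,[0,0,-2.6],[0,0,0]],
  [0,[0,0,-3.2],[0,0,0]],
  [0,[0,0,-3.2],[0,0,0]],
  [0,[0,0,-3.2],[0,0,0]],
])

```text
time_s: 9.28
tool_pos: [537.9, -273.8, 184.2]
tool_rot: [[0.994, -0.109, -0.0], [-0.109, -0.994, 0.001], [-0.001, -0.001, -1.0]]
contact_force: [-0.8, 0.4, -1.3]
opening: 0.138
finger_force: 58.4
```

```bash
python3 -c "
from h import *
go(538.5,-272.6,185,-96.4)
j=arm.camera('side'); print(proj('side',arm.sense()['tool_pos']+[0,0,7.1]))
cv2.imwrite('pics/k4.png',np.hstack([crop(j,320,250,100,100,4),crop(j,320,300,100,100,4)])[:,:,::-1])"
```

```text
shift [ 0.4 -1.2 -0.8] rot [-0.04  0.03  0.14]
t 9.28 pos [ 537.9 -273.8  184.2] yaw -96.3 q [ -2.  43.  45.  98. -36.  55. -39.] F [-0.8  0.4 -1.3] M [-0.01 -0.02  0.  ] op 0.138 ff 58.4
[377.4759929  317.59706528]
```

View pics/k4.png

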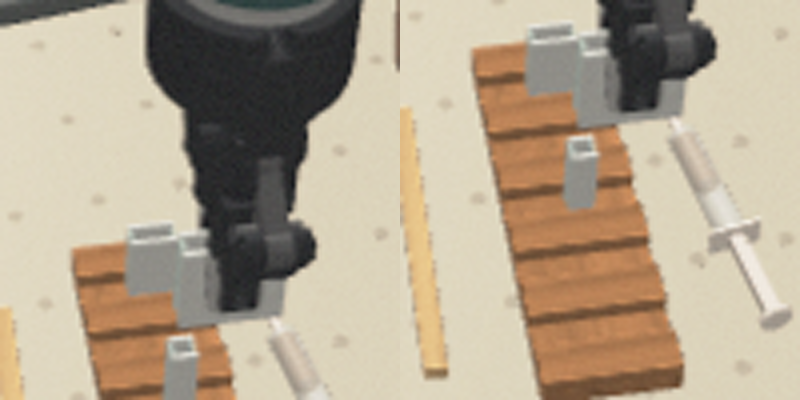

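The cell is held upright and level. Its front-face bottom corners are at about (364.6,331.1) and (390.1,327.6). I'll check centring and compute the carry move.

```bash
python3 -c "
from h import *
T=arm.sense();p=T['tool_pos'];R=T['tool_rot']
for sx in(-1,1): print(proj('side',p+R@[sx*21.25,6.25,15.4]))
go(557.7,205.7,184,1.9)"
```

```text
[364.49347505 331.23545735]
[390.41986053 328.07907137]
shift [ -32.4 -478.6    0. ] rot [-1.200e-01  2.000e-02 -9.816e+01]
t 9.32 pos [ 537.7 -273.6  183.5] yaw -96.3 q [ -2.  43.  45.  98. -36.  55. -39.] F [-0.3 -0.2 -0.6] M [0.01 0.   0.01] op 0.135 ff 58.4
```

The predicted corners match to 0.5 px, so the cell is centred in the pads. Carrying it to above the gap.

Converted, -380 mm is -7.6, -340 mm is -6.8, -74 degrees is -7.4.

Request:
hand_motion([
  [0,[-0.04,-0.6,-0.2],[0,0,-0.6]],
  [0,[-0.1,-1.5,-0.2],[0,0,-1.5]],
  [0,[-0.18,-2.5,-0.2],[0,0,-2.5]],
  [0,[-0.26,-3.6,-0.2],[0,0,-3.5]],
  [0,[-0.32,-4.7,-0.2],[0,0,-4.5]],
  [0,[-0.4,-5.8,-0.2],[0,0,-5.5]],
  [0,[-0.46,-6.8,-0.2],[0,0,-6.5]],
  [0,[-0.52,-7.6,-0.2],[0,0,-7.4]],
])

```text
time_s: 10.32
tool_pos: [552.9, 108.7, 193.0]
tool_rot: [[0.372, 0.928, -0.003], [0.928, -0.372, -0.0], [-0.001, -0.002, -1.0]]
contact_force: [0.3, -0.3, -0.6]
opening: 0.135
finger_force: 58.5
```

```bash
python3 -c "
from h import *
go(557.7,205.7,184,1.9)"
```

```text
shift [ 91.8 -31.6   8.9] rot [ -0.15   0.04 -23.76]
t 10.32 pos [552.9 108.7 193. ] yaw -21.9 q [-32.  34.  28. 104. -21.  47. -16.] F [ 0.3 -0.3 -0.6] M [-0.06 -0.04  0.05] op 0.135 ff 58.5
```

Converted, 92 mm is 1.84, 75 mm is 1.5, -23.8 degrees is -2.38.

Request:
hand_motion([
  [0,[0.8,-0.28,0],[0,0,-0.9]],
  [0,[1.5,-0.52,0],[0,0,-1.8]],
  [0,[1.84,-0.63,0.16],[0,0,-2.38]],
  [0,[1.84,-0.63,0.16],[0,0,-2.38]],
  [0,[1.84,-0.63,0.16],[0,0,-2.38]],
])

```text
time_s: 10.95
tool_pos: [559.4, 201.6, 185.7]
tool_rot: [[-0.024, 1.0, -0.001], [1.0, 0.024, -0.002], [-0.002, -0.001, -1.0]]
contact_force: [-0.2, -0.0, -0.8]
opening: 0.139
finger_force: 58.5
```

```bash
python3 -c "
from h import *
go(557.7,205.7,78,1.9)"
```

```text
shift [  4.3  -1.4 107.7] rot [-0.07  0.1  -0.55]
t 10.95 pos [559.4 201.6 185.7] yaw 1.3 q [-36.  36.  21.  99. -16.  48.  -6.] F [-0.2 -0.  -0.8] M [-0.05 -0.02  0.03] op 0.139 ff 58.5
```

Converted, 107 mm is 2.14, 95 mm is 1.9, -0.5 degrees is -0.05.

Request:
hand_motion([
  [0,[0.08,-0.028,0],[0,0,-0.05]],
  [0,[0.082,-0.028,0.3],[0,0,-0.05]],
  [0,[0.082,-0.028,0.8],[0,0,-0.05]],
  [0,[0.082,-0.028,1.4],[0,0,-0.05]],
  [0,[0.082,-0.028,1.9],[0,0,-0.05]],
  [0,[0.082,-0.028,2.14],[0,0,-0.05]],
  [0,[0.082,-0.028,2.14],[0,0,-0.05]],
  [0,[0.082,-0.028,2.14],[0,0,-0.05]],
])

```text
time_s: 11.95
tool_pos: [558.8, 207.5, 80.1]
tool_rot: [[-0.035, 0.999, 0.001], [0.999, 0.035, 0.0], [0.0, 0.001, -1.0]]
contact_force: [0.3, 0.4, -0.5]
opening: 0.136
finger_force: 58.5
```

```bash
python3 -c "
from h import *
go(557.7,205.7,78,1.9)
i=arm.camera('top');j=arm.camera('side')
cv2.imwrite('pics/v1.png',np.hstack([crop(i,140,165,100,100,4),crop(j,270,145,100,100,4)])[:,:,::-1])"
```

```text
shift [-1.8 -1.2  2.1] rot [ 0.08 -0.02  0.12]
t 11.95 pos [558.8 207.5  80.1] yaw 2.0 q [-33.  44.  17. 103. -20.  35.  -3.] F [ 0.3  0.4 -0.5] M [0.02 0.01 0.05] op 0.136 ff 58.5
```

View pics/v1.png

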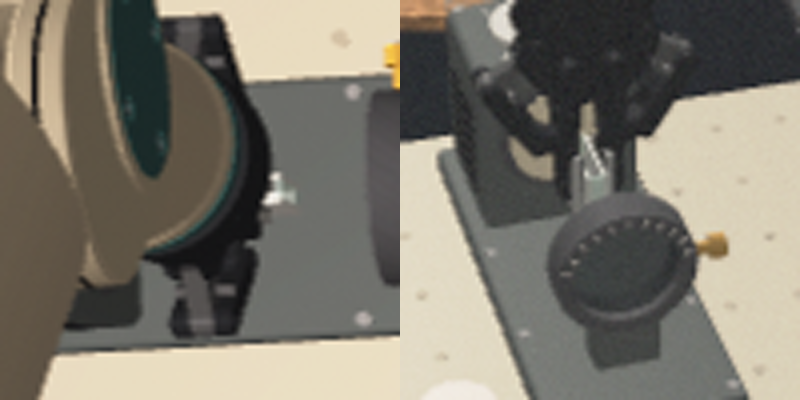

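The cell is in the gap with its clear end facing the ring. The ring is centred at about (622,262) in the crop, or (325,210) in the picture. I'll cross-check the ring position and trim the last 2 mm.

Converted, 2.1 mm is 0.042, -1.8 mm is -0.036.

Request:
hand_motion([
  [0,[-0.036,-0.024,0.042],[0,0,0]],
  [0,[-0.036,-0.024,0.042],[0,0,0]],
  [0,[-0.036,-0.024,0.042],[0,0,0]],
])

```text
time_s: 12.42
tool_pos: [557.0, 205.6, 77.3]
tool_rot: [[-0.036, 0.999, 0.0], [0.999, 0.036, 0.0], [0.0, 0.0, -1.0]]
contact_force: [-0.5, 0.8, -0.5]
opening: 0.136
finger_force: 58.5
```

```bash
python3 -c "
from h import *
for y in(60,67,74): print(y,proj('side',[557.7+.033*y,205.7-y,85]),[proj('top',[557.7+.033*y+dx,205.7-y,85]).round(1) for dx in(-42,42)])
go(557.7,205.7,78,1.9)"
```

```text
60 [324.33515999 207.30452432] [array([236.4, 236.8]), array([235.7, 187.8])]
67 [325.21692924 209.15816825] [array([240.5, 236.6]), array([239.8, 187.6])]
74 [326.10584706 211.02683982] [array([244.5, 236.3]), array([243.9, 187.3])]
shift [ 0.1  0.7 -0.7] rot [ 0.01 -0.01  0.14]
t 12.43 pos [557.  205.6  77.3] yaw 2.0 q [-33.  44.  17. 104. -20.  35.  -2.] F [-0.5  0.8 -0.5] M [-0.05  0.03 -0.03] op 0.136 ff 58.5
```

The ring agrees within 1 px. Final small trim, settle and hand in.

Request:
hand_motion([
  [0,[0,0.01,-0.01],[0,0,0]],
  [0,[0,0.01,-0.01],[0,0,0]],
  [0,[0,0.01,-0.01],[0,0,0]],
  [0,[0,0.01,-0.01],[0,0,0]],
  [0,[0,0.01,-0.01],[0,0,0]],
  [0,[0,0.01,-0.01],[0,0,0]],
])

```text
time_s: 13.18
tool_pos: [557.5, 205.6, 77.7]
tool_rot: [[-0.036, 0.999, -0.0], [0.999, 0.036, 0.0], [0.0, -0.0, -1.0]]
contact_force: [-0.2, -0.3, -0.3]
opening: 0.138
finger_force: 58.5
```

```bash
python3 -c "
from h import *
go(557.7,205.7,78,1.9); print(abs(arm.sense()['qvel']).max())
print(arm.finish_job())"
```

```text
shift [ 0.1  0.2 -0.3] rot [-0.   -0.    0.14]
t 13.18 pos [557.5 205.6  77.7] yaw 2.0 q [-33.  44.  17. 104. -20.  35.  -2.] F [-0.2 -0.3 -0.3] M [ 0.07 -0.05 -0.01] op 0.138 ff 58.5
0.1317051956916809
the job is handed in; nothing more can be done
None
```

I turned the dimmer clockwise to its stop, and the arm is holding the long cell upright by its frosted faces, still and within about 0.5 mm of the measured beam centre; I handed the job in at 13.2 s, and no verdict came back.

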